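Calibrate the moisture reader with its reference tile

TASK

Clear the moisture reader's tray by nesting the cup that stands on it into the matching cup on the table, and let go of it. Then take the reference tile by its upright grip and hold it flat against the reader's sloping window, tilted to match so that its whole underside lies flush, squared up with the face and centred so that it covers the glass, with a light steady push. Finish still holding it there; do not disturb the other things on the table.

Things in the scene. Friction and masses are not known exactly. Their poses are not given: they have to be found in the camera images.
- cup_tray_mid (a point): Centre (half-way up, 30 mm above its underside) of the cup standing on the reader's tray: bare metal, open top, tapered, 60 mm high, 64 mm across at the rim, 44 mm across at the foot, wall 3.5 mm; z up its axis. The tray's top is 12 mm above the table. Nested fully in its twin it sits about 27 mm higher than the twin
- cup_table_mid (a point): Centre (half-way up, 30 mm above its underside) of the twin cup, same shape and size, standing empty on the table; z up its axis
- cup_tray: The same cup as cup_tray_mid; origin at the centre of its underside
- cup_table: The same cup as cup_table_mid; origin at the centre of its underside
- tile_grip (a point): Point on the grip of the reference tile, 30 mm above the tile's underside and central. The tile is a white ceramic plate 84 mm (x) by 64 mm (y) by 6 mm, lying flat on the table; on its middle stands a grey grip 40 mm long (x), 12 mm thick (y), reaching from 6 to 50 mm above the underside. z points out of the plate on the grip side. A half turn about z makes no difference. About 100 g
- tile: The reference tile; origin at the centre of its underside, axes as tile_grip
- window (a point): Centre of the sloping face of the reader, on its surface: dark steel, 96 mm along the slope (x, pointing up the slope and away from the tray) by 76 mm across (y, level), with a glass window 56 mm (x) by 40 mm (y) in its middle. z points out of the face, up and towards the tray side. The slope is clamped anywhere between 11 and 26 degrees from level. The face is sprung: it starts to sink along -z at about 2 N and is fully in after 6 mm at about 8 N, rigid after that
- face: The same sprung face, same origin and axes as window
- reader: The fixed moisture reader; origin on the table under the pivot of its slope, x pointing away from the tray. Its tray is 130 mm wide and runs from 200 mm in front of the origin (-x) to the head. The pivot is 85 mm above the table; the face lies 30 mm from the pivot. Cheek plates at y = +-60 mm rise to 97 mm above the table
- jar_left: Bystander: amber jar, 64 mm across, 100 mm high; origin under its centre
- jar_right: Bystander: clear jar, 70 mm across, 120 mm high; origin under its centre
- brush: Bystander: brush lying on the table
- spoon: Bystander: wooden spoon lying on the table
- bowl: Bystander: wide steel bowl, 120 mm across, 50 mm high; origin under its centre
- sieve: Bystander: round wooden sieve frame, 220 mm across, 90 mm high; origin under its centre

How it is judged:
By the outcome, as a careful person would: the job done as asked, in the order asked, and still so for the second after the job is handed in, while the arm keeps its last pose, push and grip.
It also fails if it takes over 54 s, if anything falls off the work surface, if the arm or the gripper's body presses on something with over 40 N, if the wrist force passes 120 N, or if a joint passes its speed limit or range.

ROBOT

A 7-joint arm with a two-finger parallel gripper is mounted at the origin on the work surface. World frame = base frame: x ahead of the robot, y to its left, z up, the work surface at z = 0. Lengths are in m, angles in rad, forces in N, time in s.
With the tool pointing down it reaches from about 0.425 to 0.875 m from the base axis. Payload 4.7 kg.
Tool frame: the origin (TCP) lies midway between the tips of the shut fingers; the grasp point (between the pads) lies 19 mm behind it (ctrl.grip_point_offset is the distance from the TCP to the grasp point, in m); z points along the fingers, y is the line along which they close (so a half turn about z gives the same grasp; the last joint's range is limited). The gripper opens to 87 mm and grips with 3 to 60 N. Pads are 19 mm wide; open, the fingers measure 117 mm over their backs; the gripper's body (75 mm by 190 mm) begins 51 mm behind the grasp point.
Start: joints at [1.119, 0.321, -0.07, 1.45, 0.023, 1.371, -0.057], TCP at [0.292, -0.581, 0.223] pointing down, gripper open.
Joint ranges: [-2.86, 2.86], [-0.3, 2.09], [-1.38, 1.24], [0.06, 2.45], [-1.56, 4.7], [0.09, 2.05], [-2.69, 2.69]. Speed limits (rad/s): [2.57, 2.57, 3.14, 3.14, 3.14, 3.14, 3.14].

INTERFACE

Orientations are given as a rotation vector (axis times angle).
In Python, from bench import ctrl gives the robot as it stands.
- The arm moves only by the tool move_arm, never from a script. Its argument "increments" is text: rows parted by semicolons, each of 7 numbers parted by spaces: the shift along the world's x, y, z in mm, then the turn, a rotation vector about the world's x, y, z in degrees, then the closure in counts, from 0 (fully open) to 255 (shut). A call has exactly 8 rows; each row shifts and turns the commanded pose from where the row before left it; what a row does not reach is not made up. A row lasts 1/12 s, in which the tool goes at most 41.7 mm and 7.16 degrees, less where a joint would pass 70% of its speed; a pose out of reach is approached as far as the arm can. A call with a gripper value outside its range is refused whole. The fingers move at their own pace and stop on an object; "grip_force" is the grip in N (left out, the last holds). Time passes only in rows, so rows that do not move let the fingers close, or fill a call up. It gives the time, the measured TCP pose, the force, the opening and the grip force at its end, in the units of the state.
- ctrl.get_state(): the state, without advancing time (a new reading comes with each control period).
- ctrl.get_image(name): name is "side" or "top"; returns a dict with "frame" (420x560x3 uint8, red, green, blue), "depth" (420x560 float32, m along the optical axis (not along the pixel's ray), 0 where there is no reading), "fx", "fy", "cx", "cy" (pixels), "k1" (the pictures are not rectified: a ray, as slopes to the right and down, at radius r is drawn at 1 + k1 r^2 times it, then the intrinsics apply), "position" and "orientation" of the camera in the world. Camera axes: x right, y down, z forward; pixel columns grow to the right and rows downward; lengths in m; the calibration is good to about 2 mm. A picture is of the moment at which its call begins.
- ctrl.close_job(): hands the job in; it is judged then, once.
Trained networks look in a picture, given as the dict that the camera call returned (one of the last four; its "shot" number tells which), for a name from the list of things; names that differ only in an ending like _2 or _b are one class to them, and where a whole thing is asked for, a point or a joint stands for the part that bears it (a point fixed in the world has none). Each returns a list of dicts, best first, with "score" (0 to 1); they miss things now and then, are a little off and sometimes report something else, mostly with a low value. They report only what shows in the picture. A call takes as long as a camera call.
- ctrl.find_in(target, picture): "centre" ([x, y, z] in m, in world coordinates, good to about 4 mm: the middle of the surface that is visible of it).
- ctrl.silhouettes(target, picture): "region" (420x560 bool, what is visible of it).
The state is a dict: "time": time; "joint_positions": joint angles; "qd": joint speeds; "joint_torque": joint torques, N m; "position": TCP position; "tool_rot": TCP orientation; "ft_force": force on the tool from outside, world axes, zero at the start; "torque": the same for the moment, N m; "grip_width": opening from 0.0 (shut) to 1.0 (fully open); "grip_force": force on a finger pad.
Only numpy, scipy, OpenCV 4.12 (cv2) and the standard library are available. Lean on these libraries where they do the work, as an engineer would, in place of code of your own. Each camera call takes 0.05 s, during which the arm holds its last target. There are 200 camera calls.

## Working session

There is one attempt and no reset: what is moved stays moved. The work goes in short steps, Python scripts to look and compute and a tool call to move; the robot and the scene stay as the last step left them, time stands still between calls to the robot, and variables do not carry over. Pictures are saved under pics/ and viewed, at most 10 in all, crops included, and the job is handed in when it is done.

Besides the shell and the picture viewer there is one more tool, called after "Emit:" by a JSON object that holds its "api" and its "payload", one argument or row to a line. move_arm: Moves the arm, as the interface text tells. Its arguments: {"type":"object","properties":{"increments":{"type":"string"},"grip_force":{"type":"number"}},"required":["increments"]}

```bash
ls; mkdir -p pics; cat > h.py <<'E'
import numpy as np, cv2
from scipy.spatial.transform import Rotation as R
from bench import ctrl
def cloud(p):
    "world xyz for each pixel (nan where no depth)"
    h,w=p["depth"].shape
    u,v=np.meshgrid(np.arange(w),np.arange(h))
    K=np.array([[p["fx"],0,p["cx"]],[0,p["fy"],p["cy"]],[0,0,1.]])
    n=cv2.undistortPoints(np.stack([u,v],-1).reshape(-1,1,2).astype(np.float64),K,np.array([p["k1"],0,0,0.])).reshape(h,w,2)
    d=p["depth"].astype(float); d[d==0]=np.nan
    c=np.dstack([n*d[...,None],d])
    o=np.array(p["orientation"])
    M=o if o.shape==(3,3) else (R.from_rotvec(o).as_matrix() if o.size==3 else R.from_quat(o).as_matrix())
    return c@M.T+np.array(p["position"])
E
python3 - <<'E'
from h import *
np.set_printoptions(precision=4,suppress=True)
s=ctrl.get_state();print(s["position"],s["tool_rot"],s["time"],s["grip_width"])
ims=[]
for n in("side","top"):
    p=ctrl.get_image(n);ims.append(p["frame"]);print(n,p["position"],p["orientation"],p["fx"],p["k1"])
    C=cloud(p)
    np.savez("c_"+n,C=C,f=p["frame"])
    for t in("cup_tray","cup_table","tile_grip","tile","window","face","reader","jar_left","jar_right","brush","spoon","bowl","sieve","cup_tray_mid","cup_table_mid"):
        r=ctrl.find_in(t,p)
        print(t,[(np.array(a["centre"]).round(3).tolist(),round(a["score"],2)) for a in r[:2]])
    cv2.imwrite(f"pics/{n}0.png",p["frame"][...,::-1])
E
```

```text
pics
[ 0.2916 -0.5803  0.2215] [-3.0549 -0.7247  0.0009] 0.0 1.0009604746565872
side [ 0.4179 -1.0727  0.9106] [-2.2309  0.0339 -0.0351] 393.5595555533431 -0.028504175677665607
cup_tray [([0.538, -0.114, 0.053], 0.81)]
cup_table [([0.476, -0.294, 0.038], 0.7)]
tile_grip [([0.488, 0.286, 0.007], 0.79)]
tile [([0.541, -0.11, 0.057], 0.72), ([0.491, 0.281, 0.006], 0.6)]
window [([0.661, -0.079, 0.113], 0.66), ([0.644, -0.108, 0.016], 0.54)]
face [([0.666, -0.081, 0.111], 0.75)]
reader [([0.642, -0.107, 0.013], 0.73)]
jar_left [([0.633, 0.282, 0.07], 0.56)]
jar_right [([0.314, -0.327, 0.019], 0.15)]
brush [([0.313, -0.328, 0.016], 0.57), ([0.487, 0.282, 0.006], 0.27)]
spoon [([0.298, 0.376, 0.01], 0.49)]
bowl [([0.559, 0.477, 0.034], 0.7), ([0.54, -0.112, 0.058], 0.21)]
sieve [([0.559, -0.52, 0.054], 0.89)]
cup_tray_mid [([0.634, 0.281, 0.07], 0.66), ([0.535, -0.111, 0.055], 0.55)]
cup_table_mid [([0.475, -0.295, 0.04], 0.72), ([0.298, 0.376, 0.01], 0.7)]
top [ 0.2327 -0.0316  1.4873] [-2.1499  2.0902 -0.1903] 431.34554795099996 -0.12723716208253316
cup_tray [([0.548, -0.108, 0.038], 0.59)]
cup_table [([0.484, -0.319, 0.027], 0.76), ([0.546, -0.107, 0.04], 0.58)]
tile_grip [([0.491, 0.282, 0.008], 0.93), ([0.544, -0.108, 0.04], 0.74)]
tile [([0.484, 0.29, 0.004], 0.81)]
window [([0.663, -0.072, 0.113], 0.57), ([0.487, 0.288, 0.004], 0.57)]
face [([0.665, -0.071, 0.116], 0.79)]
reader [([0.626, -0.075, 0.013], 0.59)]
jar_left [([0.627, 0.294, 0.097], 0.77)]
jar_right [([0.62, -0.295, 0.122], 0.79)]
brush [([0.299, -0.356, 0.017], 0.93), ([0.301, 0.386, 0.012], 0.68)]
spoon [([0.305, 0.388, 0.014], 0.8), ([0.629, 0.293, 0.099], 0.32)]
bowl [([0.568, 0.46, 0.024], 0.72), ([0.569, -0.536, 0.061], 0.46)]
sieve [([0.567, -0.535, 0.058], 0.74), ([0.628, 0.293, 0.096], 0.2)]
cup_tray_mid [([0.617, -0.295, 0.121], 0.61)]
cup_table_mid [([0.481, -0.315, 0.032], 0.81)]
```

View pics/side0.png

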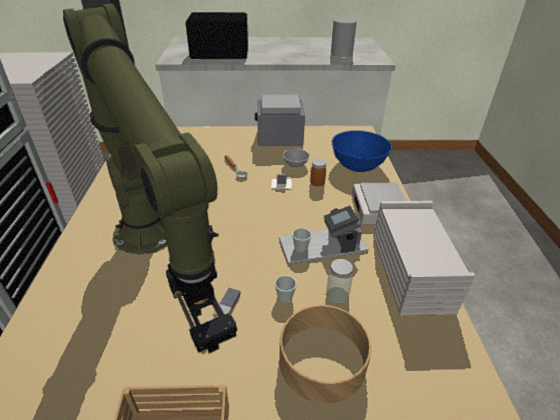

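View pics/top0.png

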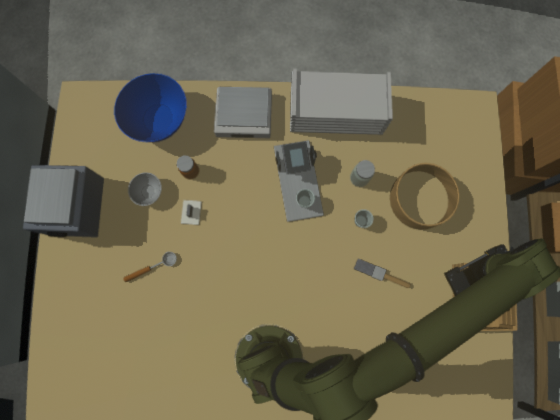

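```bash
python3 - <<'E'
from h import *
np.set_printoptions(precision=4,suppress=True)
from scipy.optimize import least_squares
for n in("side","top"):
    C=np.load(f"c_{n}.npz")["C"]; P=C.reshape(-1,3); P=P[np.isfinite(P).all(1)]
    def near(c,r,z0,z1): return P[(np.hypot(*(P[:,:2]-c).T)<r)&(P[:,2]>z0)&(P[:,2]<z1)]
    t=near([.45,.1],.1,-.03,.03); print(n,"table z",np.median(t[:,2]))
    for nm,c,zb in(("tray",(.548,-.11),.012),("table",(.482,-.312),0)):
        # rim points: circle fit
        q=near(c,.05,zb+.052,zb+.068)
        f=lambda x:np.hypot(q[:,0]-x[0],q[:,1]-x[1])-.0305
        s=least_squares(f,[*c],loss="soft_l1",f_scale=.002); print(nm,len(q),s.x,"res",np.median(abs(s.fun)),"z",np.percentile(q[:,2],[50,95]) if len(q) else 0)
    # face plane
    q=near([.665,-.075],.055,.075,.16)
    best=0
    rng=np.random.default_rng(0)
    for _ in range(500):
        a=q[rng.choice(len(q),3,False)];nn=np.cross(a[1]-a[0],a[2]-a[0]);nn/=np.linalg.norm(nn)+1e-12
        i=abs((q-a[0])@nn)<.002
        if i.sum()>best and abs(nn[2])>.8: best=i.sum();I=i
    g=q[I];m=g.mean(0);nn=np.linalg.svd(g-m,full_matrices=False)[2][2];nn*=np.sign(nn[2])
    r=cv2.minAreaRect(((g-m)[:,:2]*1000).astype(np.float32))
    print("face",len(g),len(q),m,nn,"slope",np.degrees(np.arccos(nn[2])),"dir",np.degrees(np.arctan2(-nn[1],-nn[0])),"rect",r, r[0]+1000*m[:2])
    # grip and tile
    q=near([.488,.285],.06,.035,.06); r=cv2.minAreaRect((q[:,:2]*1000).astype(np.float32));print("grip",len(q),r,np.percentile(q[:,2],[10,50,90]))
    q=near([.488,.285],.07,.0035,.012); print("tile",len(q),cv2.minAreaRect((q[:,:2]*1000).astype(np.float32)),np.median(q[:,2]))
E
```

```text
side table z 0.0014633495652954798
tray 107 [ 0.5375 -0.1087] res 0.0012737882785230567 z [0.0706 0.0747]
table 135 [ 0.4745 -0.308 ] res 0.0012696484042749694 z [0.0587 0.0624]
face 373 697 [ 0.6653 -0.077   0.1147] [-0.3088 -0.0714  0.9484] slope 18.47785028527809 dir 13.026080306266515 rect ((0.19888687133789062, 0.6644515991210938), (91.21797180175781, 79.42681884765625), 11.978015899658203) [665.4971 -76.3638]
grip 41 ((488.49658203125, 286.5959167480469), (14.194256782531738, 32.87749481201172), 87.1452865600586) [0.0374 0.0456 0.0516]
tile 196 ((485.8953857421875, 280.28509521484375), (127.68097686767578, 120.10482788085938), 2.377285957336426) 0.00642866324852398
top table z -0.0012385277427634511
tray 75 [ 0.5356 -0.1072] res 0.0011348561512983836 z [0.0698 0.074 ]
table 65 [ 0.475  -0.3075] res 0.0016485791379883576 z [0.0578 0.065 ]
face 332 709 [ 0.6658 -0.0749  0.1126] [-0.3137 -0.0806  0.9461] slope 18.89649262326784 dir 14.40843972571412 rect ((-1.3117027282714844, 0.6561660766601562), (91.74259185791016, 76.67183685302734), 11.906987190246582) [664.4646 -74.2516]
grip 45 ((488.80853271484375, 287.3684997558594), (11.86012077331543, 34.53262710571289), 87.97010803222656) [0.0418 0.0477 0.0516]
tile 267 ((484.0355224609375, 280.06048583984375), (127.11432647705078, 127.36681365966797), 74.80899047851562) 0.005677352554478432
```

The side view shows the tray cup at (301,238), twin cup at (286,290), tile at (282,183), reader head at (342,222), and the clear jar at (340,280). The top view agrees: cups at (305,199) and (363,220), tile at (190,212), face at (297,157). The measured heights and sizes fit the given ones, so I move above the tray cup.

Emit:
{"api": "move_arm", "payload": {
  "increments": "15.3 29.5 0 0 0 -3.3 0;15.3 29.5 0 0 0 -3.3 0;15.3 29.5 0 0 0 -3.3 0;15.3 29.5 0 0 0 -3.3 0;15.3 29.5 0 0 0 -3.3 0;15.3 29.5 0 0 0 -3.3 0;15.3 29.5 0 0 0 -3.3 0;15.3 29.5 0 0 0 -3.3 0",
  "grip_force": 15
}}

```text
time: 2.27
position: [0.4149, -0.3433, 0.2229]
tool_rot: [3.141, 0.003, 0.001]
ft_force: [0.2, -0.8, -0.5]
grip_width: 1.002
grip_force: 0.0
```

Emit:
{"api": "move_arm", "payload": {
  "increments": "15.3 29.5 0 0 0 0 0;15.3 29.5 0 0 0 0 0;15.3 29.5 0 0 0 0 0;15.3 29.5 0 0 0 0 0;15.3 29.5 -10 0 0 0 0;15.3 29.5 -20 0 0 0 0;15.3 29.5 -20 0 0 0 0;15.3 29.5 -20 0 0 0 0"
}}

```text
time: 2.93
position: [0.5375, -0.1075, 0.1524]
tool_rot: [3.141, 0.007, 0.002]
ft_force: [0.5, 0.3, -0.3]
grip_width: 1.0
grip_force: 0.0
```

Emit:
{"api": "move_arm", "payload": {
  "increments": "-1 0 -20 0 0 0 0;0 0 -20 0 0 0 0;0 0 -20 0 0 0 0;0 0 -16 0 0 0 0;0 0 -12 0 0 0 0;0 0 -10 0 0 0 0;0 0 -6 0 0 0 0;0 0 0 0 0 0 0"
}}

```text
time: 3.6
position: [0.5351, -0.1087, 0.0476]
tool_rot: [-3.141, -0.008, 0.003]
ft_force: [-0.7, -0.1, -0.7]
grip_width: 1.001
grip_force: 0.0
```

Emit:
{"api": "move_arm", "payload": {
  "increments": "0 0 0 0 0 0 60;0 0 0 0 0 0 120;0 0 0 0 0 0 180;0 0 0 0 0 0 220;0 0 0 0 0 0 220;0 0 0 0 0 0 220;0 0 0 0 0 0 220;0 0 0 0 0 0 220",
  "grip_force": 15
}}

```text
time: 4.27
position: [0.5363, -0.1087, 0.0492]
tool_rot: [3.141, 0.008, 0.002]
ft_force: [-1.4, 0.7, 4.4]
grip_width: 0.702
grip_force: 14.5
```

Emit:
{"api": "move_arm", "payload": {
  "increments": "0 0 4 0 0 0 220;0 0 8 0 0 0 220;0 0 14 0 0 0 220;0 0 18 0 0 0 220;0 0 18 0 0 0 220;0 0 18 0 0 0 220;0 0 14 0 0 0 220;0 0 6 0 0 0 220"
}}

```text
time: 4.93
position: [0.5368, -0.1091, 0.1512]
tool_rot: [3.14, 0.008, 0.005]
ft_force: [0.5, -0.6, 0.7]
grip_width: 0.707
grip_force: 14.8
```

Emit:
{"api": "move_arm", "payload": {
  "increments": "-4 -12 0 0 0 0 220;-8 -25 0 0 0 0 220;-10 -32 0 0 0 0 220;-10 -34 0 0 0 0 220;-10 -34 0 0 0 0 220;-10 -32 0 0 0 0 220;-7 -22 0 0 0 0 220;-3 -9 0 0 0 0 220"
}}

```text
time: 5.6
position: [0.4709, -0.3134, 0.1479]
tool_rot: [3.14, -0.002, -0.003]
ft_force: [-1.0, -0.2, -0.5]
grip_width: 0.707
grip_force: 14.8
```

```bash
python3 - <<'E'
from h import *
np.set_printoptions(precision=4,suppress=True)
from scipy.optimize import least_squares
s=ctrl.get_state();print(s["position"],s["tool_rot"],s["time"],s["grip_width"],s["ft_force"])
out=[]
for n in("side","top"):
    p=ctrl.get_image(n);C=cloud(p);P=C.reshape(-1,3);P=P[np.isfinite(P).all(1)]
    c=[.475,-.308]
    for z0,z1,r in((.05,.068,.0305),(.14,.18,.0305)):
        q=P[(np.hypot(*(P[:,:2]-c).T)<.05)&(P[:,2]>z0)&(P[:,2]<z1)]
        print(n,z0,len(q), q.mean(0) if len(q) else 0)
        if len(q)>10: print(least_squares(lambda x:np.hypot(q[:,0]-x[0],q[:,1]-x[1])-r,c,loss="soft_l1",f_scale=.002).x)
    for t in("cup_table","cup_tray"): print(t,[(np.round(a["centre"],3).tolist(),round(a["score"],2)) for a in ctrl.find_in(t,p)[:2]])
    f=p["frame"][...,::-1]
    out.append(cv2.resize(f[230:330,220:350] if n=="side" else f[170:270,300:430],None,fx=3,fy=3,interpolation=cv2.INTER_CUBIC))
cv2.imwrite("pics/held.png",np.hstack(out))
E
```

```text
[ 0.4709 -0.3134  0.1479] [ 3.1403 -0.0019 -0.0032] 5.6 0.7070530016163042 [-0.9656 -0.1809 -0.5448]
side 0.05 134 [ 0.4744 -0.3088  0.0571]
[ 0.4746 -0.3083]
side 0.14 69 [ 0.4708 -0.3474  0.1566]
[ 0.4686 -0.3226]
cup_table [([0.478, -0.298, 0.036], 0.91)]
cup_tray []
top 0.05 10 [ 0.4526 -0.2921  0.0585]
top 0.14 1 [ 0.4532 -0.2932  0.155 ]
cup_table [([0.464, -0.307, 0.004], 0.5)]
cup_tray [([0.632, 0.293, 0.097], 0.23)]
```

View pics/held.png

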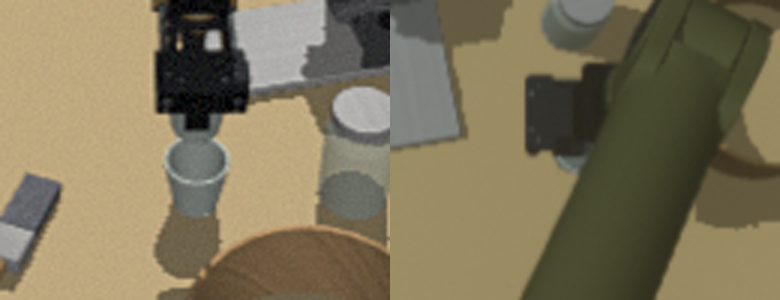

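The held cup hangs upright (left crop, 195,120), directly above the twin, whose rim centre is at (197,155). I trim the position and lower to just above the rim.

Emit:
{"api": "move_arm", "payload": {
  "increments": "2 3 0 0 0 0 220;1.5 2 -4 0 0 0 220;0 0 -8 0 0 0 220;0 0 -8 0 0 0 220;0 0 -8 0 0 0 220;0 0 -6 0 0 0 220;0 0 -2 0 0 0 220;0 0 0 0 0 0 220"
}}

```text
time: 6.57
position: [0.4765, -0.3036, 0.1114]
tool_rot: [-3.141, -0.007, 0.003]
ft_force: [0.1, 0.5, -0.9]
grip_width: 0.711
grip_force: 14.8
```

```bash
python3 - <<'E'
from h import *
np.set_printoptions(precision=4,suppress=True)
from scipy.optimize import least_squares
s=ctrl.get_state();print(s["position"],s["tool_rot"],s["time"],s["grip_width"],s["ft_force"])
Q=[]
for k in range(3):
    p=ctrl.get_image("side");C=cloud(p);P=C.reshape(-1,3);P=P[np.isfinite(P).all(1)];Q.append(P)
P=np.vstack(Q);tz=s["position"][2]
cols=p["frame"]
for a in((tz-.034,tz-.002),(.005,.03)):
    q=P[(np.hypot(*(P[:,:2]-[.4745,-.308]).T)<.045)&(P[:,2]>a[0])&(P[:,2]<a[1])]
    foot=tz-.037 if a[0]>.05 else 0
    # cone outer surface
    f=lambda x:np.hypot(q[:,0]-x[0],q[:,1]-x[1])-(.022+(q[:,2]-foot)/6)
    if len(q)>10:
        r=least_squares(f,[.4745,-.308],loss="soft_l1",f_scale=.002);print(len(q),r.x,np.median(abs(r.fun)))
f=p["frame"][...,::-1]
cv2.imwrite("pics/pre.png",cv2.resize(f[240:330,240:340],None,fx=6,fy=6,interpolation=cv2.INTER_CUBIC))
E
```

```text
[ 0.4765 -0.3036  0.1114] [-3.1406 -0.0074  0.0026] 6.5667 0.7109256607617908 [ 0.1389  0.4871 -0.9423]
214 [ 0.4783 -0.3021] 0.000554487496187665
413 [ 0.4748 -0.3081] 0.001878811613994405
```

View pics/pre.png

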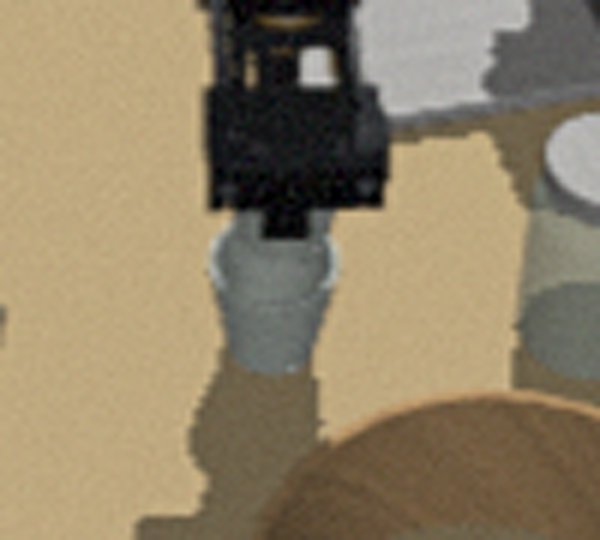

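The held cup's foot is seen just above and slightly right of the twin's rim (275,265). The fits say it is off by about +3 mm in x and +5.5 mm in y, so I correct that and lower.

Emit:
{"api": "move_arm", "payload": {
  "increments": "-3 -5.7 0 0 0 0 220;0 0 -5 0 0 0 220;0 0 -6 0 0 0 220;0 0 -6 0 0 0 220;0 0 -6 0 0 0 220;0 0 -6 0 0 0 220;0 0 -4 0 0 0 220;0 0 0 0 0 0 220"
}}

```text
time: 7.38
position: [0.4735, -0.3089, 0.0781]
tool_rot: [-3.14, -0.008, 0.003]
ft_force: [0.1, 0.9, -1.4]
grip_width: 0.703
grip_force: 14.8
```

Emit:
{"api": "move_arm", "payload": {
  "increments": "0 0 -3 0 0 0 220;0 0 -3 0 0 0 220;0 0 -2 0 0 0 220;0 0 -2 0 0 0 220;0 0 -1 0 0 0 220;0 0 -1 0 0 0 220;0 0 -1 0 0 0 220;0 0 0 0 0 0 220"
}}

```text
time: 8.05
position: [0.4741, -0.3094, 0.0664]
tool_rot: [-3.142, -0.008, 0.0]
ft_force: [-0.1, 0.5, -1.3]
grip_width: 0.707
grip_force: 14.8
```

Emit:
{"api": "move_arm", "payload": {
  "increments": "0 0 -0.7 0 0 0 220;0 0 -0.7 0 0 0 220;0 0 -0.6 0 0 0 220;0 0 -0.5 0 0 0 220;0 0 0 0 0 0 220;0 0 0 0 0 0 220;0 0 0 0 0 0 220;0 0 0 0 0 0 220"
}}

```text
time: 8.72
position: [0.4742, -0.3094, 0.0641]
tool_rot: [-3.142, -0.008, 0.0]
ft_force: [0.0, 0.5, -0.2]
grip_width: 0.706
grip_force: 14.8
```

Emit:
{"api": "move_arm", "payload": {
  "increments": "0 0 -0.5 0 0 0 220;0 0 0 0 0 0 180;0 0 0 0 0 0 120;0 0 0 0 0 0 60;0 0 0 0 0 0 0;0 0 0 0 0 0 0;0 0 0 0 0 0 0;0 0 0 0 0 0 0"
}}

```text
time: 9.38
position: [0.4743, -0.3097, 0.0637]
tool_rot: [3.141, 0.008, 0.0]
ft_force: [0.6, -0.1, -0.9]
grip_width: 0.957
grip_force: 0.0
```

Emit:
{"api": "move_arm", "payload": {
  "increments": "0 0 4 0 0 0 0;0 0 10 0 0 0 0;0 0 20 0 0 0 0;0 0 25 0 0 0 0;0 0 25 0 0 0 0;0 0 25 0 0 0 0;0 0 25 0 0 0 0;0 0 20 0 0 0 0"
}}

```text
time: 10.05
position: [0.4748, -0.3098, 0.221]
tool_rot: [3.14, 0.008, 0.004]
ft_force: [0.7, 0.3, -0.0]
grip_width: 0.999
grip_force: 0.0
```

```bash
python3 - <<'E'
from h import *
np.set_printoptions(precision=4,suppress=True)
s=ctrl.get_state();print(s["position"],s["time"],s["grip_width"],s["ft_force"])
from scipy.optimize import least_squares
p=ctrl.get_image("side");C=cloud(p);P=C.reshape(-1,3);P=P[np.isfinite(P).all(1)]
q=P[(np.hypot(*(P[:,:2]-[.4745,-.308]).T)<.045)&(P[:,2]>.01)&(P[:,2]<.11)]
print("max z",np.percentile(q[:,2],[90,97,99.5]))
for z0,z1 in((.04,.062),(.078,.095)):
    r=q[(q[:,2]>z0)&(q[:,2]<z1)];print(len(r),least_squares(lambda x:np.hypot(r[:,0]-x[0],r[:,1]-x[1])-.031,[.4745,-.308],loss="soft_l1",f_scale=.002).x)
f=p["frame"][...,::-1]
cv2.imwrite("pics/nest.png",cv2.resize(f[230:330,230:370],None,fx=5,fy=5,interpolation=cv2.INTER_CUBIC))
E
```

```text
[ 0.4748 -0.3098  0.221 ] 10.05 0.9993171982242135 [ 0.6597  0.2647 -0.0039]
max z [0.0834 0.0856 0.087 ]
185 [ 0.4725 -0.3102]
124 [ 0.4752 -0.3079]
```

View pics/nest.png

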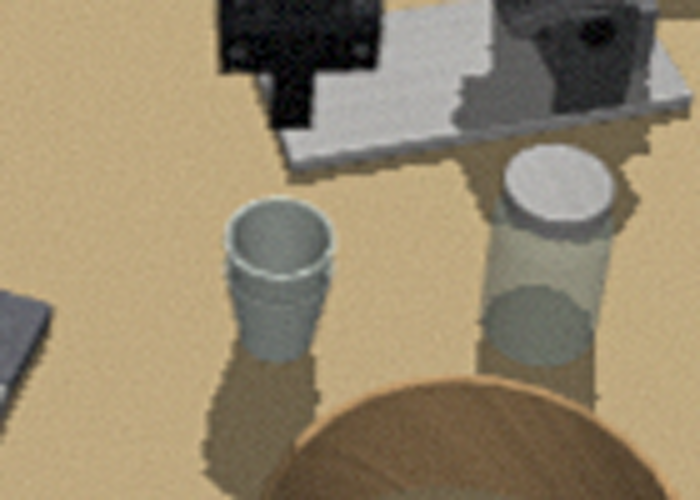

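Nested: the upper rim (280,238) stands about 87 mm up and the lower rim shows around it at (280,290). The jar and sieve have not moved. Next I refine the tile and face poses.

```bash
cat > pose.py <<'E'
from h import *
def meas(P,which):
    if which=="face":
        q=P[(np.hypot(*(P[:,:2]-[.665,-.076]).T)<.062)&(P[:,2]>.085)&(P[:,2]<.15)]
        n=np.array([-.31,-.075,.947]);m=np.array([.6655,-.076,.1136])
        for t in(.005,.003,.0025,.0025):
            g=q[abs((q-m)@n)<t];m=np.median(g,0);n=np.linalg.svd(g-g.mean(0),full_matrices=False)[2][2];n*=np.sign(n[2]);m=g.mean(0)
        ex=-np.array([n[0]*n[2],n[1]*n[2],n[2]**2-1]);ex=np.array([0,0,1])-n[2]*n;ex/=np.linalg.norm(ex);ey=np.cross(n,ex)
        uv=np.c_[(g-m)@ex,(g-m)@ey]*1000
        r=cv2.minAreaRect(uv.astype(np.float32))
        lo,hi=np.percentile(uv,1,axis=0),np.percentile(uv,99,axis=0);c=(lo+hi)/2000
        return len(g),"slope",np.degrees(np.arccos(n[2])),"yaw",np.degrees(np.arctan2(ex[1],ex[0])),"centre",m+c[0]*ex+c[1]*ey,"ext",hi-lo,"rect",r
    q=P[(abs(P[:,0]-.488)<.06)&(abs(P[:,1]-.286)<.06)]
    g=q[(q[:,2]>.043)&(q[:,2]<.058)];t=q[(q[:,2]>.0035)&(q[:,2]<.011)]
    return "grip",cv2.minAreaRect((g[:,:2]*1000).astype(np.float32)),len(g),np.median(g[:,2])
E
python3 - <<'E'
from pose import *
np.set_printoptions(precision=4,suppress=True)
for n in("side","top"):
    L=[]
    for k in range(4):
        p=ctrl.get_image(n);L.append(cloud(p))
    C=np.nanmean(L,0);P=C.reshape(-1,3);P=P[np.isfinite(P).all(1)]
    print(n,*meas(P,"face"));print(*meas(P,"tile"))
    # white plate by colour near the tile
    f=p["frame"].astype(int);w=(f.min(-1)>170)&(abs(C[...,0]-.488)<.07)&(abs(C[...,1]-.286)<.07)
    q=C[w];print("white",len(q),cv2.minAreaRect((q[:,:2]*1000).astype(np.float32)) if len(q)>5 else "")
    for t in("window","tile"):
        for a in ctrl.silhouettes(t,p)[:1]:
            q=C[a["region"]];q=q[np.isfinite(q).all(1)];print(t,a["score"],len(q),q.mean(0),cv2.minAreaRect((q[:,:2]*1000).astype(np.float32)))
E
```

```text
side 486 slope 18.202364708429926 yaw 11.882071114727673 centre [ 0.6649 -0.0751  0.1149] ext [93.9702 74.4558] rect ((0.260101318359375, 1.3230323791503906), (76.02124786376953, 96.22917175292969), 89.9526596069336)
grip ((0.0, 0.0), (0.0, 0.0), 0.0) 0 nan
white 4 
window 0.73 505 [ 0.6645 -0.0808  0.1137] ((664.9656372070312, -75.81683349609375), (90.0653076171875, 75.89395904541016), 12.211682319641113)
tile 0.35 935 [ 0.6264 -0.3215  0.0807] ((631.4291381835938, -307.3502502441406), (64.4676284790039, 63.75015640258789), 43.154571533203125)
top 602 slope 18.343053759058844 yaw 10.635915364251197 centre [ 0.6644 -0.0745  0.1121] ext [94.5946 74.6549] rect ((-0.11206817626953125, -0.02159881591796875), (96.06999206542969, 76.06813049316406), 0.9162394404411316)
grip ((488.71832275390625, 287.34716796875), (34.59307861328125, 11.396267890930176), 2.5571396350860596) 39 0.047673059693739084
white 0 
window 0.79 660 [ 0.6636 -0.0744  0.1117] ((664.2666625976562, -76.39236450195312), (90.07862854003906, 79.51056671142578), 11.351140975952148)
tile 0.77 377 [0.4873 0.2874 0.0105] ((488.4300537109375, 289.83795166015625), (82.80767822265625, 62.29513931274414), 3.560368537902832)
  return _methods._mean(a, axis=axis, dtype=dtype,
  ret = ret.dtype.type(ret / rcount)
```

Emit:
{"api": "move_arm", "payload": {
  "increments": "1 15 0 0 0 0 0;1 28 0 0 0 0 0;1 36 0 0 0 0 0;1 38 0 0 0 0 0;1 38 0 0 0 0 0;1 38 0 0 0 0 0;1 38 0 0 0 0 0;1 38 0 0 0 0 0"
}}

```text
time: 11.37
position: [0.4815, -0.0374, 0.2177]
tool_rot: [3.141, 0.009, 0.0]
ft_force: [0.5, -1.1, -0.0]
grip_width: 0.996
grip_force: 0.0
```

Emit:
{"api": "move_arm", "payload": {
  "increments": "1 38 0 0 0 0 0;1 38 0 0 0 0 0;1 38 0 0 0 0 0;1 38 0 0 0 0 0;1 38 0 0 0 0 0;0 38 0 0 0 0 0;0 38 -10 0 0 0 0;0 30 -10 0 0 0 0"
}}

```text
time: 12.03
position: [0.4859, 0.2601, 0.1983]
tool_rot: [-3.14, -0.012, -0.003]
ft_force: [0.2, 0.2, -0.2]
grip_width: 0.998
grip_force: 0.0
```

```bash
python3 - <<'E'
from h import *
np.set_printoptions(precision=4,suppress=True)
for n in("side","top"):
    d=np.load(f"c_{n}.npz");C=d["C"];f=d["f"].astype(int)
    roi=(abs(C[...,0]-.488)<.065)&(abs(C[...,1]-.288)<.065)
    sat=f.max(-1)-f.min(-1)
    m=roi&(sat<45)&(C[...,2]<.058)
    v,c=np.unique(sat[roi]//10*10,return_counts=True);print(dict(zip(v,c)))
    m8=cv2.morphologyEx(m.astype(np.uint8),cv2.MORPH_OPEN,np.ones((2,2)))
    nl,lab,st,_=cv2.connectedComponentsWithStats(m8);k=1+st[1:,4].argmax();q=C[lab==k]
    q=q[np.isfinite(q).all(1)]
    print(n,len(q),cv2.minAreaRect((q[:,:2]*1000).astype(np.float32)))
    b=q[q[:,2]<.012];mm=b.mean(0);w=np.linalg.eigh(np.cov((b-mm)[:,:2].T));print("plate mean",mm,np.degrees(np.arctan2(*w[1][::-1,1])))
    g=q[q[:,2]>.038];w=np.linalg.eigh(np.cov(g[:,:2].T));print("grip",g.mean(0),np.degrees(np.arctan2(*w[1][::-1,1])))
    cv2.imwrite(f"pics/m_{n}.png",m8*255)
s=ctrl.get_state();print(s["position"],s["tool_rot"])
E
```

```text
{np.int64(0): np.int64(94), np.int64(10): np.int64(131), np.int64(20): np.int64(18), np.int64(30): np.int64(57), np.int64(40): np.int64(10), np.int64(50): np.int64(18), np.int64(60): np.int64(232), np.int64(70): np.int64(6)}
side 294 ((501.5889587402344, 285.15289306640625), (120.41134643554688, 96.47987365722656), 42.178367614746094)
plate mean [0.4941 0.2721 0.0052] 45.27562968648914
grip [0.4909 0.2847 0.0448] 174.94193147595087
{np.int64(0): np.int64(72), np.int64(10): np.int64(328), np.int64(20): np.int64(48), np.int64(30): np.int64(112), np.int64(40): np.int64(84), np.int64(50): np.int64(676)}
top 555 ((486.353515625, 275.12567138671875), (92.5163803100586, 90.17106628417969), 87.20832061767578)
plate mean [0.4839 0.2782 0.0027] 161.83610754419757
grip [0.489  0.2868 0.0477] 177.7567459392579
[0.4859 0.2601 0.1983] [-3.1399 -0.0123 -0.0028]
```

```bash
python3 - <<'E'
from h import *
out=[]
for n,(r,c) in(("side",(183,282)),("top",(212,190))):
    d=np.load(f"c_{n}.npz");C=d["C"];f=d["f"]
    sat=f.max(-1).astype(int)-f.min(-1)
    m=(abs(C[...,0]-.488)<.065)&(abs(C[...,1]-.288)<.06)&(sat<40)&(f.max(-1)>150)
    q=C[m];h=cv2.convexHull((q[:,:2]*1000).astype(np.float32));print(n,len(q),cv2.minAreaRect(h),q.mean(0))
    out.append(cv2.resize(f[r-20:r+20,c-20:c+20,::-1],(390,390),interpolation=cv2.INTER_CUBIC))
cv2.imwrite("pics/tile.png",np.hstack(out))
E
```

```text
side 119 ((488.8317565917969, 289.5475158691406), (69.46507263183594, 84.02506256103516), 86.38105773925781) [0.4896379  0.28640636 0.00739205]
top 251 ((491.55316162109375, 292.19708251953125), (62.34135055541992, 88.108154296875), 87.26698303222656) [0.49174955 0.29600569 0.00393326]
```

View pics/tile.png

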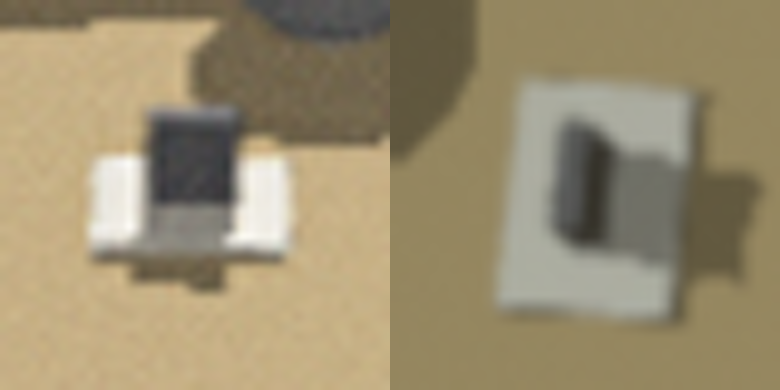

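The left crop (side) shows the white plate with its grip at (195,155). The right crop (top) shows the grip at (575,185), with the tile turned slightly clockwise (about -3°).

Emit:
{"api": "move_arm", "payload": {
  "increments": "0 12 -10 0 0 -1 0;1 12 -20 0 0 -1 0;0 8 -25 0 0 -1 0;0 0 -25 0 0 0 0;0 0 -25 0 0 0 0;0 0 -15 0 0 0 0;0 0 -5 0 0 0 0;0 0 0 0 0 0 0"
}}

```text
time: 12.7
position: [0.4866, 0.2876, 0.0714]
tool_rot: [3.14, -0.073, -0.004]
ft_force: [-0.8, 0.3, 0.8]
grip_width: 1.0
grip_force: 0.0
```

```bash
python3 - <<'E'
from h import *
s=ctrl.get_state();print(s["position"],R.from_rotvec(s["tool_rot"]).as_matrix().round(4).tolist())
E
```

```text
[0.48655641 0.28761202 0.07141971] [[0.9989, -0.0464, -0.0028], [-0.0464, -0.9989, -0.001], [-0.0027, 0.0011, -1.0]]
```

Emit:
{"api": "move_arm", "payload": {
  "increments": "1 0 -15 0 0 0 0;0 0 -15 0 0 0 0;0 0 -12 0 0 0 0;0 0 -10 0 0 0 0;0 0 -6 0 0 0 0;0 0 -2 0 0 0 0;0 0 0 0 0 0 0;0 0 0 0 0 0 0"
}}

```text
time: 13.37
position: [0.4896, 0.2879, 0.0131]
tool_rot: [-3.14, 0.074, -0.001]
ft_force: [0.3, -0.5, -0.6]
grip_width: 0.999
grip_force: 0.0
```

Emit:
{"api": "move_arm", "payload": {
  "increments": "0 0 0 0 0 0 100;0 0 0 0 0 0 180;0 0 0 0 0 0 255;0 0 0 0 0 0 255;0 0 0 0 0 0 255;0 0 0 0 0 0 255;0 0 0 0 0 0 255;0 0 0 0 0 0 255",
  "grip_force": 35
}}

```text
time: 14.03
position: [0.4892, 0.2875, 0.0126]
tool_rot: [3.141, -0.074, -0.0]
ft_force: [0.4, 0.5, 1.0]
grip_width: 0.481
grip_force: 0.0
```

Emit:
{"api": "move_arm", "payload": {
  "increments": "0 0 0 0 0 0 255;0 0 0 0 0 0 255;0 0 0 0 0 0 255;0 0 0 0 0 0 255;0 0 0 0 0 0 255;0 0 0 0 0 0 255;0 0 0 0 0 0 255;0 0 0 0 0 0 255"
}}

```text
time: 14.7
position: [0.4892, 0.2876, 0.0126]
tool_rot: [-3.141, 0.074, -0.0]
ft_force: [0.0, 1.4, -0.9]
grip_width: 0.137
grip_force: 35.0
```

Emit:
{"api": "move_arm", "payload": {
  "increments": "0 0 0 0 0 0 255;0 0 3 0 0 0 255;0 0 8 0 0 0 255;0 0 16 0 0 0 255;0 0 25 0 0 0 255;0 0 30 0 0 0 255;0 0 30 0 0 0 255;0 0 30 0 0 0 255"
}}

```text
time: 15.37
position: [0.4888, 0.2873, 0.1564]
tool_rot: [3.14, -0.074, -0.0]
ft_force: [0.5, -0.3, -1.1]
grip_width: 0.137
grip_force: 35.0
```

```bash
cat > tgt.py <<'E'
from pose import *
def target(c,S,Y,h):
    S,Y=np.radians([S,Y])
    n=np.array([-np.sin(S)*np.cos(Y),-np.sin(S)*np.sin(Y),np.cos(S)]);ex=np.array([np.cos(S)*np.cos(Y),np.cos(S)*np.sin(Y),np.sin(S)])
    return np.array(c)+n*h, np.c_[ex,np.cross(-n,ex),-n]
def todo(c,S,Y,h):
    s=ctrl.get_state();t,M=target(c,S,Y,h);T=R.from_rotvec(s["tool_rot"])
    print("pos",s["position"],"d mm",(t-s["position"])*1000,"rot deg",np.degrees((R.from_matrix(M)*T.inv()).as_rotvec()),"ft",s["ft_force"],s["torque"])
E
python3 - <<'E'
from tgt import *
np.set_printoptions(precision=3,suppress=True)
for n in("side","top"):
    L=[]
    for k in range(4):
        p=ctrl.get_image(n);L.append(cloud(p))
    C=np.nanmean(L,0);P=C.reshape(-1,3);P=P[np.isfinite(P).all(1)]
    print(n,*meas(P,"face"))
    # tray by colour: pale grey, z 6..20mm
    f=p["frame"].astype(int);sat=f.max(-1)-f.min(-1)
    m=(sat<25)&(abs(C[...,2]-.012)<.006)&(np.hypot(C[...,0]-.55,C[...,1]+.1)<.18)
    nl,lab,st,_=cv2.connectedComponentsWithStats(m.astype(np.uint8));k=1+st[1:,4].argmax();q=C[lab==k]
    print("tray",len(q),cv2.minAreaRect((q[:,:2]*1000).astype(np.float32)))
    for a in ctrl.silhouettes("reader",p)[:1]:
        q=C[a["region"]];q=q[np.isfinite(q).all(1)];q=q[abs(q[:,2]-.012)<.006]
        print("reader",a["score"],len(q),cv2.minAreaRect((q[:,:2]*1000).astype(np.float32)))
todo([.6647,-.0752,.1134],18.4,12,.0526)
E
```

```text
side 489 slope 18.19547612348629 yaw 11.948096988848981 centre [ 0.665 -0.075  0.115] ext [94.556 75.695] rect ((0.03957366943359375, 1.6210861206054688), (76.81883239746094, 96.02156066894531), 88.919677734375)
tray 1568 ((599.94970703125, -89.48104858398438), (249.39744567871094, 130.16720581054688), 11.149369239807129)
reader 0.75 1671 ((614.1311645507812, -84.42298889160156), (279.3789367675781, 134.88937377929688), 11.839577674865723)
top 585 slope 18.23343161305015 yaw 12.09951082051959 centre [ 0.665 -0.075  0.112] ext [94.424 74.687] rect ((0.15940475463867188, -0.1410675048828125), (76.3521499633789, 96.03094482421875), 89.49850463867188)
tray 1865 ((598.7820434570312, -88.440673828125), (248.27259826660156, 130.18603515625), 11.072954177856445)
reader 0.73 1921 ((614.2979125976562, -84.416748046875), (279.8128356933594, 130.43861389160156), 11.115753173828125)
pos [0.489 0.287 0.153] d mm [ 159.951 -365.726    9.997] rot deg [  1.563 -18.515  14.584] ft [-0.619  0.989 -1.944] [0.049 0.073 0.029]
```

Emit:
{"api": "move_arm", "payload": {
  "increments": "5 -11 6 0 0 1.8 255;10 -23 8 0 0 1.8 255;11 -25 8 0 0 1.8 255;11 -25 8 0 0 1.8 255;11 -25 0 0 0 1.8 255;11 -25 0 0 0 1.8 255;11 -25 0 0 0 1.7 255;11 -25 0 0 0 1.7 255"
}}

```text
time: 16.53
position: [0.5703, 0.1022, 0.1839]
tool_rot: [3.125, 0.317, -0.002]
ft_force: [-0.4, -0.3, -1.7]
grip_width: 0.134
grip_force: 35.0
```

Emit:
{"api": "move_arm", "payload": {
  "increments": "11 -25 0 0.46 -2.25 0 255;11 -25 0 0.46 -2.25 0 255;11 -25 0 0.46 -2.25 0 255;11 -25 0 0.46 -2.25 0 255;11 -25 0 0.46 -2.25 0 255;11 -25 0 0.46 -2.25 0 255;9 -20 0 0.46 -2.25 0 255;5 -12 0 0.46 -2.25 0 255"
}}

```text
time: 17.2
position: [0.6504, -0.0822, 0.1837]
tool_rot: [-3.056, -0.302, -0.495]
ft_force: [0.2, -0.1, -1.4]
grip_width: 0.134
grip_force: 35.0
```

Emit:
{"api": "move_arm", "payload": {
  "increments": "0 0 0 0 0 0 255;0 0 0 0 0 0 255;0 0 0 0 0 0 255;0 0 0 0 0 0 255;0 0 0 0 0 0 255;0 0 0 0 0 0 255;0 0 0 0 0 0 255;0 0 0 0 0 0 255"
}}

```text
time: 17.87
position: [0.6503, -0.078, 0.1846]
tool_rot: [-3.054, -0.308, -0.494]
ft_force: [0.1, -0.2, -1.0]
grip_width: 0.138
grip_force: 35.0
```

```bash
python3 - <<'E'
from tgt import *
np.set_printoptions(precision=3,suppress=True)
todo([.6648,-.0753,.1135],18.3,11.6,.0426)
for n in("side","top"):
    p=ctrl.get_image(n);f=p["frame"][...,::-1];C=cloud(p)
    np.savez("d_"+n,C=C,f=p["frame"])
    if n=="side": cv2.imwrite("pics/app.png",cv2.resize(f[170:270,280:410],None,fx=6,fy=6,interpolation=cv2.INTER_CUBIC))
    for a in ctrl.silhouettes("tile",p)[:1]: 
        q=C[a["region"]];q=q[np.isfinite(q).all(1)];print(n,a["score"],len(q),q.mean(0))
E
```

```text
pos [ 0.65  -0.078  0.185] d mm [  1.394  -0.029 -30.697] rot deg [-0.028  0.063  0.065] ft [ 0.144 -0.244 -1.048] [-0.068  0.44   0.03 ]
side 0.71 225 [ 0.647 -0.092  0.177]
top 0.5 574 [ 0.294 -0.367  0.015]
```

View pics/app.png

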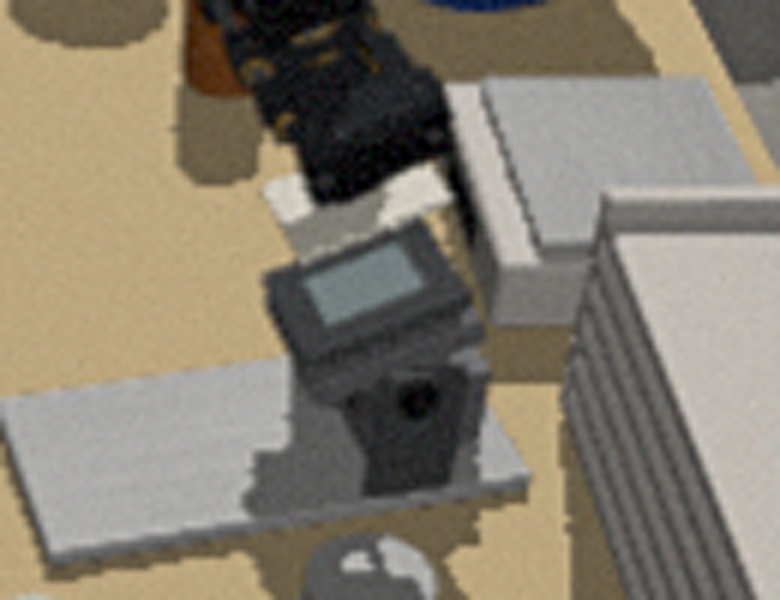

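The tile (360,205) hovers squarely above the face, whose glass centre is at (365,285), with its edges roughly parallel. I check the held tile's plane and centre numerically, and lower part-way meanwhile.

```bash
cat > tp.py <<'E'
from tgt import *
def tileplane(c,S,Y,names=("side",),k=4,hlo=-.02,hhi=.02):
    "tile's plate top in the face frame whose origin is the expected tile underside centre"
    t,M=target(c,S,Y,0);ex,ey,n=M[:,0],-M[:,1],-M[:,2]
    s=ctrl.get_state();h0=s["position"]-R.from_rotvec(s["tool_rot"]).as_matrix()[:,2]*-.0126
    for nm in names:
        L=[];F=[]
        for _ in range(k): p=ctrl.get_image(nm);L.append(cloud(p));F.append(p["frame"])
        C=np.nanmean(L,0);f=np.mean(F,0);d=(C-h0);u=np.dstack([d@ex,d@ey,d@n])
        sat=f.max(-1)-f.min(-1)
        m=(abs(u[...,0])<.055)&(abs(u[...,1])<.045)&(u[...,2]>hlo)&(u[...,2]<hhi)&(sat<45)&(f.max(-1)>95)
        q=u[m]; 
        for _ in range(4):
            A=np.c_[q[:,:2],np.ones(len(q))];co=np.linalg.lstsq(A,q[:,2],rcond=None)[0];r=q[:,2]-A@co;q=q[abs(r)<max(.0015,2*r.std())]
        uv=(q[:,:2]*1000).astype(np.float32)
        print(nm,len(q),"tilt deg about y/x",np.degrees(np.arctan(co[:2])),"h mm",co[2]*1000,"rect",cv2.minAreaRect(uv),"x range",np.percentile(uv[:,0],[1,99]),"y",np.percentile(uv[:,1],[1,99]))
    return s
E
python3 - <<'E'
from tp import *
np.set_printoptions(precision=2,suppress=True)
tileplane([.6648,-.0753,.1135],18.3,11.6)
E
```

```text
side 201 tilt deg about y/x [-0.08  0.16] h mm 7.322623602174828 rect ((-0.24076461791992188, -1.3639373779296875), (83.77543640136719, 62.96232604980469), 1.19314706325531) x range [-40.77  40.68] y [-32.21  28.06]
```

Emit:
{"api": "move_arm", "payload": {
  "increments": "1 0.3 -4 0 0 0 255;1 0.3 -8 0 0 0 255;1 0.3 -10 0 0 0 255;1 0.3 -10 0 0 0 255;1.5 0.3 -9 0 0 0 255;1.5 0.3 -6 0 0 0 255;0.9 0.3 -3.6 0 0 0 255;0 0 0 0 0 0 255"
}}

```text
time: 18.93
position: [0.6576, -0.0761, 0.1325]
tool_rot: [-3.054, -0.307, -0.491]
ft_force: [0.4, 0.9, -0.5]
grip_width: 0.132
grip_force: 35.0
```

```bash
python3 - <<'E'
from tp import *
np.set_printoptions(precision=2,suppress=True)
todo([.6648,-.0753,.1135],18.3,11.6,.0126)
tileplane([.6648,-.0753,.1135],18.3,11.6,k=4,hlo=0,hhi=.015)
todo([.6648,-.0753,.1135],18.3,11.6,.0126)
E
```

```text
pos [ 0.66 -0.08  0.13] d mm [ 3.29 -0.02 -7.04] rot deg [-0.08 -0.04  0.09] ft [ 0.42  0.86 -0.54] [-0.09  0.47 -0.06]
side 175 tilt deg about y/x [-0.    0.42] h mm 8.31139291568793 rect ((1.0039634704589844, -2.872222900390625), (63.681640625, 81.94869232177734), 88.78597259521484) x range [-39.95  40.76] y [-32.84  27.85]
pos [ 0.66 -0.08  0.13] d mm [ 2.33  0.34 -9.22] rot deg [-0.01  0.13  0.11] ft [-0.08 -0.53 -1.6 ] [-0.08  0.46  0.02]
```

Emit:
{"api": "move_arm", "payload": {
  "increments": "0.6 1.1 -1 0 0 0 255;0.4 0.1 -1 0 0 0 255;0.4 0.1 -1 0 0 0 255;0.3 0 -1 0 0 0 255;0.3 0 -1 0 0 0 255;0.2 0 -0.6 0 0 0 255;0 0 0 0 0 0 255;0 0 0 0 0 0 255"
}}

```text
time: 19.8
position: [0.6603, -0.0751, 0.1283]
tool_rot: [-3.054, -0.307, -0.494]
ft_force: [-0.7, -0.3, -0.3]
grip_width: 0.137
grip_force: 35.0
```

```bash
python3 - <<'E'
from tp import *
np.set_printoptions(precision=2,suppress=True)
for _ in range(4):
    ctrl.get_image("top");todo([.6648,-.0743,.1135],18.3,11.6,.0126)
E
```

```text
pos [ 0.66 -0.08  0.13] d mm [ 0.61 -0.02 -2.89] rot deg [-0.03  0.06  0.11] ft [-0.05  0.43 -1.49] [-0.07  0.46  0.03]
pos [ 0.66 -0.08  0.13] d mm [ 0.6   0.   -2.94] rot deg [-0.03  0.07  0.11] ft [-0.57  0.44 -1.45] [-0.11  0.48  0.03]
pos [ 0.66 -0.08  0.13] d mm [ 0.54  0.01 -2.99] rot deg [-0.03  0.07  0.11] ft [-1.12 -0.4  -1.22] [-0.09  0.5  -0.02]
pos [ 0.66 -0.08  0.13] d mm [ 0.58  0.01 -2.97] rot deg [-0.03  0.07  0.11] ft [-1.04  0.43 -1.58] [-0.08  0.5  -0.03]
```

Emit:
{"api": "move_arm", "payload": {
  "increments": "0.2 0 -0.7 0 0 0 255;0.2 0 -0.7 0 0 0 255;0.2 0 -0.7 0 0 0 255;0.2 0 -0.5 0 0 0 255;0.1 0 -0.5 0 0 0 255;0 0 0 0 0 0 255;0 0 0 0 0 0 255;0 0 0 0 0 0 255"
}}

```text
time: 20.67
position: [0.6612, -0.0751, 0.1253]
tool_rot: [-3.054, -0.307, -0.494]
ft_force: [-0.3, -0.9, -0.5]
grip_width: 0.132
grip_force: 35.0
```

```bash
cat > st.py <<'E'
from tp import *
np.set_printoptions(precision=2,suppress=True)
f=[];t=[]
for _ in range(5):
    ctrl.get_image("top");s=ctrl.get_state();f.append(s["ft_force"]);t.append(s["torque"])
print(np.mean(f,0),np.mean(t,0),s["time"])
todo([.6648,-.0743,.1135],18.3,11.6,.0126)
E
python3 st.py
```

```text
[-0.19 -0.18 -0.86] [-0.04  0.59  0.01] 20.9167
pos [ 0.66 -0.08  0.13] d mm [-0.31 -0.02  0.13] rot deg [-0.03  0.07  0.11] ft [ 0.49  0.81 -0.74] [-0.03  0.54 -0.01]
```

Emit:
{"api": "move_arm", "payload": {
  "increments": "0.1 0 -0.4 0 0 0 255;0.1 0 -0.4 0 0 0 255;0.1 0 -0.4 0 0 0 255;0.1 0 -0.3 0 0 0 255;0 0 0 0 0 0 255;0 0 0 0 0 0 255;0 0 0 0 0 0 255;0 0 0 0 0 0 255"
}}

```text
time: 21.58
position: [0.6617, -0.075, 0.1239]
tool_rot: [-3.054, -0.307, -0.494]
ft_force: [-2.3, 1.1, 1.6]
grip_width: 0.136
grip_force: 35.0
```

```bash
python3 st.py
```

```text
[-1.92  0.64  1.65] [0.07 0.66 0.04] 21.8333
pos [ 0.66 -0.07  0.12] d mm [-0.79 -0.13  1.59] rot deg [-0.03  0.08  0.1 ] ft [-1.92  0.74  1.45] [0.04 0.6  0.03]
```

Emit:
{"api": "move_arm", "payload": {
  "increments": "0.1 0 -0.4 0 0 0 255;0.1 0 -0.4 0 0 0 255;0.1 0 -0.3 0 0 0 255;0.1 0 -0.2 0 0 0 255;0 0 0 0 0 0 255;0 0 0 0 0 0 255;0 0 0 0 0 0 255;0 0 0 0 0 0 255"
}}

```text
time: 22.5
position: [0.6621, -0.0749, 0.1226]
tool_rot: [-3.054, -0.307, -0.494]
ft_force: [-2.2, 0.9, 3.4]
grip_width: 0.139
grip_force: 35.0
```

```bash
cat >> st.py <<'E'
tileplane([.6648,-.0753,.1135],18.3,11.6,k=5,hlo=0,hhi=.015)
C=np.nanmean([cloud(ctrl.get_image("side")) for _ in range(3)],0);P=C.reshape(-1,3);P=P[np.isfinite(P).all(1)]
t,M=target([.6648,-.0753,.1135],18.3,11.6,0);u=(P-t)@np.c_[M[:,0],-M[:,1],-M[:,2]]
q=u[(abs(u[:,0])<.06)&(abs(u[:,1])<.05)&(u[:,2]<.002)&(u[:,2]>-.012)]*1000
print("face rim pts",len(q),np.percentile(q[:,0],[1,99]),np.percentile(q[:,1],[1,99]),np.median(q[:,2]))
p=ctrl.get_image("side");cv2.imwrite("pics/fin_%d.png"%(s["time"]*10),cv2.resize(p["frame"][170:270,280:410,::-1],None,fx=6,fy=6,interpolation=cv2.INTER_CUBIC))
E
python3 st.py; ls pics
```

```text
[-1.99  1.36  3.55] [0.25 0.63 0.11] 22.75
pos [ 0.66 -0.07  0.12] d mm [-1.19 -0.16  2.89] rot deg [-0.04  0.08  0.1 ] ft [-2.17  2.21  3.55] [0.23 0.58 0.13]
side 178 tilt deg about y/x [0.18 0.56] h mm 7.614328958065482 rect ((-0.03359222412109375, -0.8242664337158203), (82.63232421875, 63.24576950073242), 0.49604350328445435) x range [-40.65  40.8 ] y [-32.16  28.74]
face rim pts 167 [-47.53  47.66] [-38.14  33.79] -2.5094067686106123
app.png
fin_227.png
held.png
m_side.png
m_top.png
nest.png
pre.png
side0.png
tile.png
top0.png
```

View pics/fin_227.png

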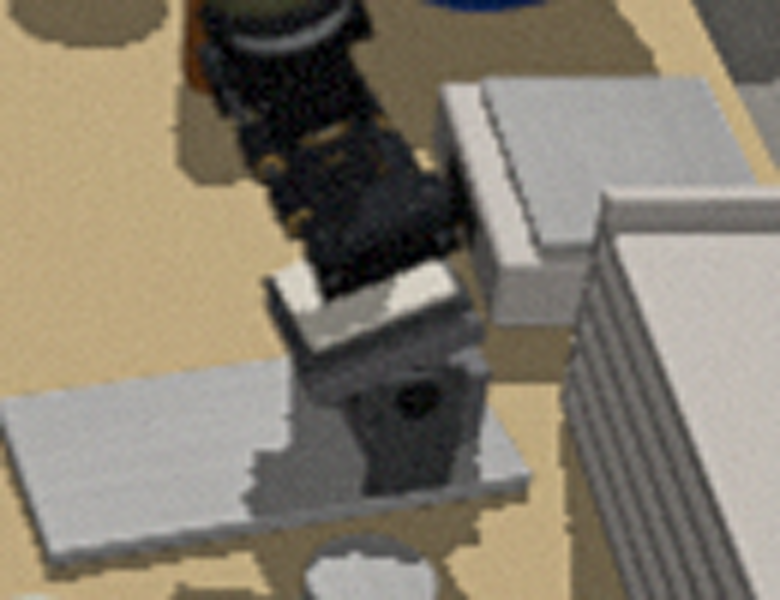

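The tile lies flush on the face with even dark margins all round: corners at (272,275), (465,290), (318,350). The push is about 5 N. I ease out a small sideways load in y.

Emit:
{"api": "move_arm", "payload": {
  "increments": "0 0.1 0 0 0 0 255;0 0.1 0 0 0 0 255;0 0.1 0 0 0 0 255;0 0 0 0 0 0 255;0 0 0 0 0 0 255;0 0 0 0 0 0 255;0 0 0 0 0 0 255;0 0 0 0 0 0 255"
}}

```text
time: 23.87
position: [0.6621, -0.0749, 0.1226]
tool_rot: [-3.055, -0.307, -0.494]
ft_force: [-1.4, 1.0, 3.5]
grip_width: 0.137
grip_force: 35.0
```

```bash
python3 st.py
```

```text
[-1.31  1.44  3.54] [0.21 0.45 0.06] 24.1167
pos [ 0.66 -0.07  0.12] d mm [-1.18 -0.21  2.91] rot deg [-0.02  0.08  0.11] ft [-0.57  0.95  3.71] [0.21 0.46 0.09]
side 178 tilt deg about y/x [-0.13  0.78] h mm 7.524694363284675 rect ((-0.21303558349609375, -1.140716552734375), (82.94267272949219, 64.31189727783203), 1.0176008939743042) x range [-40.97  40.9 ] y [-32.68  28.42]
face rim pts 169 [-47.37  47.66] [-38.2   35.01] -2.0303378445939995
```

Emit:
{"api": "move_arm", "payload": {
  "increments": "0.2 0.2 0 -0.04 0.2 0 255;0.1 0.2 0 -0.04 0.2 0 255;0 0 0 0 0 0 255;0 0 0 0 0 0 255;0 0 0 0 0 0 255;0 0 0 0 0 0 255;0 0 0 0 0 0 255;0 0 0 0 0 0 255"
}}

```text
time: 25.23
position: [0.6622, -0.0749, 0.1224]
tool_rot: [-3.057, -0.307, -0.483]
ft_force: [-2.3, -1.8, 2.8]
grip_width: 0.131
grip_force: 35.0
```

```bash
python3 st.py
```

```text
[-2.41 -1.74  3.31] [-0.4   0.52 -0.13] 25.4833
pos [ 0.66 -0.07  0.12] d mm [-1.27 -0.26  3.07] rot deg [ 0.07 -0.35  0.13] ft [-2.02 -2.07  3.09] [-0.44  0.57 -0.16]
side 177 tilt deg about y/x [-0.28  0.47] h mm 7.478020603168445 rect ((0.19648361206054688, -1.2398223876953125), (83.01988220214844, 64.34662628173828), 0.007545240689069033) x range [-40.82  40.8 ] y [-33.   29.4]
face rim pts 174 [-47.38  47.9 ] [-38.56  33.16] -2.398258952320039
```

Emit:
{"api": "move_arm", "payload": {
  "increments": "0 -0.1 0 0 0 0 255;0 -0.1 0 0 0 0 255;0 0 0 0 0 0 255;0 0 0 0 0 0 255;0 0 0 0 0 0 255;0 0 0 0 0 0 255;0 0 0 0 0 0 255;0 0 0 0 0 0 255"
}}

```text
time: 26.6
position: [0.6622, -0.0746, 0.1224]
tool_rot: [-3.057, -0.307, -0.483]
ft_force: [-2.3, -3.1, 3.0]
grip_width: 0.136
grip_force: 35.0
```

```bash
python3 st.py && python3 -c "
from bench import ctrl
print(ctrl.close_job())"
```

```text
[-3.77 -2.82  2.74] [-0.59  0.72 -0.2 ] 26.85
pos [ 0.66 -0.07  0.12] d mm [-1.35 -0.57  3.02] rot deg [ 0.05 -0.34  0.11] ft [-3.56 -3.02  2.74] [-0.59  0.71 -0.24]
side 188 tilt deg about y/x [0.07 0.21] h mm 7.426579441872996 rect ((0.278472900390625, -1.8903427124023438), (63.30377960205078, 83.06703186035156), 89.31349182128906) x range [-40.9   40.45] y [-32.8   29.44]
face rim pts 181 [-47.38  47.87] [-38.63  32.6 ] -2.386206522975801
the job is handed in; nothing more can be done
None
```

The job is handed in at about 27 s: the tray cup is nested in its twin and released, and the tile is held flush and centred on the window with a push of about 5 N, though the last small correction left about 3 N of sideways load that I did not take out.

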